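# Tidy the craft table after class

## Robot

A 6-joint arm with a two-finger parallel gripper is mounted at the origin on the work surface. World frame = base frame: x ahead of the robot, y to its left, z up, the work surface at z = 0. Lengths are in mm, angles in degrees, forces in N, time in s.
With the tool pointing down it reaches from about 350 to 975 mm from the base axis. Payload 7.1 kg.
Tool frame: the origin (TCP) lies midway between the tips of the shut fingers; the grasp point (between the pads) lies 19 mm behind it; z points along the fingers, x is the direction in which the jaws open and shut, and the axes are right-handed (so a half turn about z gives the same grasp; the last joint's range is limited). The gripper opens to 88 mm and grips with 3 to 60 N. Pads are 20 mm wide; open, the fingers measure 115 mm over their backs; the gripper's body (75 mm by 178 mm) begins 61 mm behind the grasp point.
Start: joints at [74.828, 24.242, 93.386, -0, 62.372, -1.089], TCP at [152.051, 606.206, 222.675] pointing down, gripper open.
Joint ranges: [-172.04, 172.04], [-51.8, 120.97], [4.93, 147.93], [-75.15, 255.16], [6.16, 154.13], [-145.62, 145.62]. Speed limits (degrees/s): [136.94, 136.94, 172.46, 180, 180, 180].

## Interface

Orientations are given as [roll, pitch, yaw] about the fixed x, y, z axes, in that order (R = Rz(yaw) Ry(pitch) Rx(roll)).
In Python, from workcell import get_obs, get_image, calibration, close_job gives the robot as it stands.
- The arm moves only by the shell command python3 -m pendant 'ROWS' [FORCE]. ROWS is JSON, a list of rows, each a list of 7 numbers: the finger opening in m, from 0 to 0.0878, then the shift along the world's x, y, z in m, then the turn, a rotation vector about the world's x, y, z in degrees. A call has 1 to 12 rows; each row is the pose to reach, as a shift and turn from the pose commanded when the call began; what a row does not reach only later rows make up. A row lasts 1/8 s, in which the tool goes at most 62.5 mm and 10.7 degrees, less where a joint would pass 70% of its speed; a pose out of reach is approached as far as the arm can. A call with a gripper value outside its range is refused whole. The fingers move at their own pace and stop on an object; FORCE is the grip in N (left out, the last holds). Time passes only in rows, so rows that repeat a pose let the fingers close. It gives the time, the measured TCP pose, the force and the opening at its end, in the units of the state.
- get_obs(): the state, without advancing time (a new reading comes with each control period).
- get_image(name): name is "scene" or "top"; returns the picture (384x512x3 uint8, red, green, blue); there is no depth.
- calibration(name): a dict with "mtx" (3x3 intrinsics, pixels), "dist_coeffs" ([k1, k2, p1, p2, k3] as OpenCV has them; the pictures are not rectified), "R" (3x3) and "t" (3): a world point X has camera coordinates R X + t. Camera axes: x right, y down, z forward; pixel columns grow to the right and rows downward; lengths in mm; the calibration is good to about 2 mm. A picture is of the moment at which its call begins. calibration takes no time and is no camera call.
- close_job(): hands the job in, once; it reports no verdict.
The state is a dict: "time_s": time; "q": joint angles; "joint_velocities": joint speeds; "tau": joint torques, N m; "position": TCP position; "orientation": TCP orientation; "force": force on the tool from outside, world axes, zero at the start; "torque": the same for the moment, N m; "finger_gap": finger opening in mm.
Only numpy, scipy, OpenCV 4.12 (cv2) and the standard library are available. Lean on these libraries where they do the work, as an engineer would, in place of code of your own. Each camera call takes 0.05 s, during which the arm holds its last target.

## Task

Tidy up after the art class: lay both felt-tip markers flat in the yellow tray, stand both paint pots upright in the blue tray and stand the wooden stamp, rubber face down, in the white tray, each resting on the floor of its tray. Never tip a paint pot over, and leave the pine cone and the snowman where they are.

Things in the scene. Friction and masses are not known exactly. Their poses are not given: they have to be found in the camera images.
- yellow_tray_floor (a point): Yellow plastic tray, fixed, open on top, 138 mm along its x by 165 mm along its y, 22 mm high over all; walls 4 mm thick, inner floor 130 x 157 mm and flat. This point: centre of the inner floor, 4 mm above the table. z is up. It is one of three trays alike but for colour.
- blue_tray_floor (a point): Blue plastic tray, fixed, open on top, 138 mm along its x by 165 mm along its y, 22 mm high over all; walls 4 mm thick, inner floor 130 x 157 mm and flat. This point: centre of the inner floor, 4 mm above the table. z is up. It is one of three trays alike but for colour.
- white_tray_floor (a point): White plastic tray, fixed, open on top, 138 mm along its x by 165 mm along its y, 22 mm high over all; walls 4 mm thick, inner floor 130 x 157 mm and flat. This point: centre of the inner floor, 4 mm above the table. z is up. It is one of three trays alike but for colour.
- teal_marker_center (a point): Chunky felt-tip marker with a white barrel and a teal cap, lying on the table; regular eight-sided section 18 mm across flats (it lies on a flat and hardly rolls), 120 mm long, about 30 g. This point: its centre, 9 mm above what it lies on. x runs along the marker towards the cap end (the cap is the last 42 mm).
- orange_marker_center (a point): Chunky felt-tip marker with a white barrel and an orange cap, lying on the table; regular eight-sided section 18 mm across flats (it lies on a flat and hardly rolls), 120 mm long, about 30 g. This point: its centre, 9 mm above what it lies on. x runs along the marker towards the cap end (the cap is the last 42 mm).
- red_pot_center (a point): Small closed paint pot, red body with a white screw lid (a spot of the same colour on top), standing: cylinder 44 mm in diameter, 50 mm high, about 80 g. This point: its centre, 25 mm above its underside. z is its upward axis.
- green_pot_center (a point): Small closed paint pot, green body with a white screw lid (a spot of the same colour on top), standing: cylinder 44 mm in diameter, 50 mm high, about 80 g. This point: its centre, 25 mm above its underside. z is its upward axis.
- stamp_center (a point): Wooden rubber stamp standing on its face: black rubber 44 x 34 x 4 mm under a pale wooden block 46 mm (its x) by 36 mm (its y), whose top is 20 mm above the underside; on it a dark turned handle about the vertical axis, 62 mm high over all, with a waist 16 mm thick at 30 mm and a knob 27 mm in diameter from 46 to 56 mm above the underside. About 70 g. This point: on the axis, 31 mm above the underside. z is its upward axis.
- pine_cone_center (a point): Brown pine cone with white-painted tips, standing loose in the row of things: 58 mm high, about 60 mm across at the widest, 30 g. A bystander, to be left alone. This point: its centre, 29 mm above the table.
- snowman_center (a point): White pottery snowman with a green pointed hat and a red scarf, standing loose at one side of the work area: 85 mm high, 54 mm across, 90 g. A bystander, to be left alone. This point: on its axis, 40 mm above the table.
Mind the look-alikes: they are no part of the job. Of the things like the part that bears green_pot_center, leave any that is orange, purple or turquoise; of the rest the larger one is meant.

How it is judged:
By the outcome, as a careful person would: the job done as asked, in the order asked, and still so for the second after the job is handed in, with the robot touching nothing.
It also fails if it takes over 112 s, if anything falls off the work surface, if the arm or the gripper's body presses on something with over 40 N, if the wrist force passes 120 N, or if a joint passes its speed limit or range.

## Working session

There is one attempt and no reset: what is moved stays moved. The work goes in short steps, Python scripts to look and compute and a shell command to move; the robot and the scene stay as the last step left them, time stands still between calls to the robot, and variables do not carry over. Pictures are saved under pics/ and viewed, and the job is handed in when it is done.

```bash
ls; mkdir -p pics; python3 - <<'E'
from workcell import *
import cv2
o=get_obs();print(o)
for n in("scene","top"):
    im=get_image(n);cv2.imwrite(f"pics/{n}0.png",im[:,:,::-1])
    c=calibration(n);print(n,c)
E
```

```text
pics
{'time_s': 0.0, 'q': array([ 7.48279561e+01,  2.42845189e+01,  9.34311431e+01, -2.03024907e-03,
        6.23718048e+01, -1.09037218e+00]), 'joint_velocities': array([ 0.02053171,  0.10215643, -0.07788272, -0.08005477,  0.05242418,
       -0.03536062]), 'tau': array([-2.90247037e-03, -5.44613600e+01, -2.73660654e+01,  6.42358046e-02,
        2.29083037e-02, -1.31697775e-04]), 'position': array([151.92381454, 605.68439357, 221.90272511]), 'orientation': array([1.79999867e+02, 8.74851689e-02, 7.59192711e+01]), 'force': array([ 0.33528901,  0.0863699 , -0.07658439]), 'torque': array([0.00460502, 0.06437734, 0.01663067]), 'finger_gap': 87.75086954247408}
scene {'mtx': array([[394.48947461,   0.        , 257.47641628],
       [  0.        , 394.48947461, 189.25625973],
       [  0.        ,   0.        ,   1.        ]]), 'dist_coeffs': array([-0.09856978,  0.        ,  0.        ,  0.        ,  0.        ]), 'R': array([[-0.86310103,  0.50501863,  0.00357684],
       [ 0.33052103,  0.57020297, -0.75208006],
       [-0.38185397, -0.64793886, -0.65906205]]), 't': array([ 418.34701279, -117.5579287 , 1200.2721082 ])}
top {'mtx': array([[460.42893395,   0.        , 247.59604827],
       [  0.        , 460.42893395, 179.94826314],
       [  0.        ,   0.        ,   1.        ]]), 'dist_coeffs': array([0.00904257, 0.        , 0.        , 0.        , 0.        ]), 'R': array([[ 0.02446437, -0.99953905, -0.01797744],
       [-0.99471779, -0.02254525, -0.10014107],
       [ 0.0996896 ,  0.02033237, -0.99481083]]), 't': array([   9.79031504,  511.3832929 , 1381.40896445])}
```

```bash
python3 - <<'E'
import cv2
for n in("scene","top"):
    im=cv2.imread(f"pics/{n}0.png");cv2.imwrite(f"pics/{n}0b.png",cv2.resize(im,(800,600),interpolation=cv2.INTER_CUBIC))
E
```

```text
(no output)
```

View pics/scene0b.png

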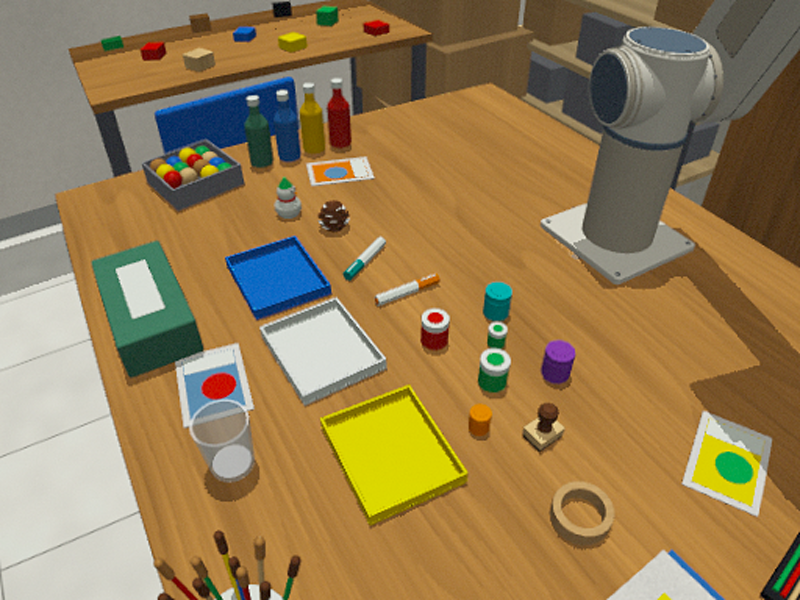

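View pics/top0b.png

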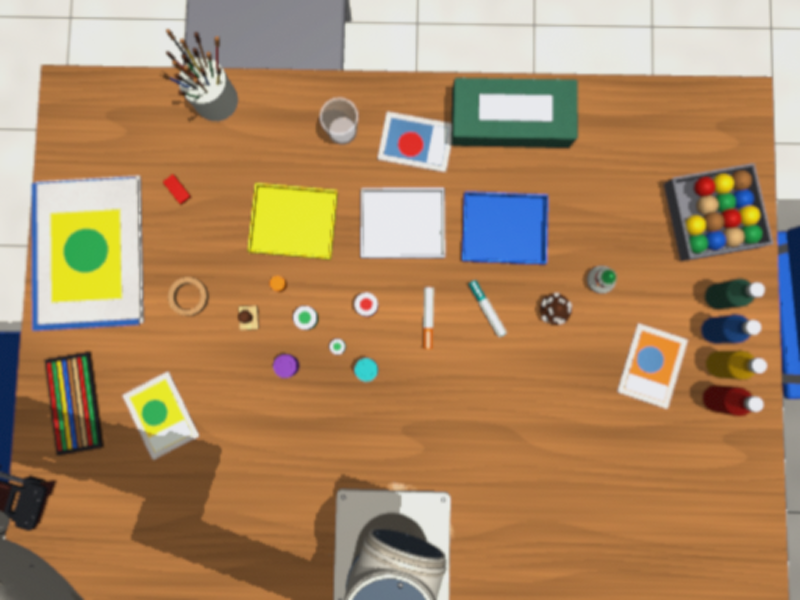

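The scene view (800x600) shows the row of things between the robot and the trays. The top view shows them cleanly.

Look-alikes for the green pot, in the 800x600 top view:
- large green-spot pot at (305,318)
- small green-spot pot at (337,347)
- purple at (285,365)
- turquoise at (366,370)
- orange at (277,284)

The larger green one at (305,318) is meant. The red pot (366,304), the stamp (247,317) and the markers (429,318) and (487,308) each have only one candidate. I'll check this in a close crop.

```bash
cat > h.py <<'E'
import numpy as np,cv2
from workcell import *
def ray(n,uv):
    c=calibration(n);p=cv2.undistortPoints(np.array(uv,float).reshape(-1,1,2),c["mtx"],c["dist_coeffs"]).reshape(-1,2)
    d=np.c_[p,np.ones(len(p))]@c["R"];o=-c["R"].T@c["t"];return o,d
def plane(n,uv,z):
    o,d=ray(n,uv);s=(z-o[2])/d[:,2];return o+s[:,None]*d
def proj(n,X):
    c=calibration(n);return cv2.projectPoints(np.array(X,float).reshape(-1,1,3),cv2.Rodrigues(c["R"])[0],c["t"],c["mtx"],c["dist_coeffs"])[0].reshape(-1,2)
def tri(u1,u2):
    o1,d1=ray("top",u1);o2,d2=ray("scene",u2);d1=d1[0]/np.linalg.norm(d1);d2=d2[0]/np.linalg.norm(d2)
    s=np.linalg.lstsq(np.c_[d1,-d2],o2-o1,rcond=None)[0];a=o1+s[0]*d1;b=o2+s[1]*d2;return (a+b)/2,np.linalg.norm(a-b)
E
python3 - <<'E'
from h import *
im=cv2.imread("pics/top0.png");hsv=cv2.cvtColor(im,cv2.COLOR_BGR2HSV)
R=dict(yellow=((25,150,120),(34,255,255)),blue=((105,170,60),(120,255,255)),white=((0,0,150),(179,60,255)),teal=((82,120,50),(98,255,255)),green=((50,100,50),(81,255,255)),red=((0,190,90),(4,255,255)),red2=((174,170,90),(179,255,255)),orange=((8,210,170),(18,255,255)))
for k,(a,b) in R.items():
    m=cv2.inRange(hsv,a,b);n,l,s,c=cv2.connectedComponentsWithStats(m)
    for i in range(1,n):
        if s[i,4]<15 or not(90<c[i,0]<420 and 100<c[i,1]<260):continue
        r=cv2.minAreaRect(np.argwhere(l==i)[:,::-1].astype(np.float32))
        print(k,c[i].round(1),s[i,4],"rect",np.round(r[0],1),np.round(r[1],1),round(r[2],1))
cv2.imwrite("pics/crop_top.png",cv2.resize(im[165:255,140:350],None,fx=3.8,fy=3.8,interpolation=cv2.INTER_CUBIC))
s=cv2.imread("pics/scene0.png")
cv2.imwrite("pics/crop_sc.png",cv2.resize(s[145:290,215:375],None,fx=4,fy=4,interpolation=cv2.INTER_CUBIC))
E
```

```text
yellow [187.  141.1] 2373 rect [187. 141.] [53.9 44.4] 5.0
yellow [101.  259.1] 419 rect [ 99.9 260.8] [27.3 25. ] 63.4
blue [322.6 145.7] 2213 rect [322.6 145.6] [52.2 42.5] 2.0
white [257.4 142.2] 2430 rect [257. 142.] [44. 54.] 90.0
white [387.  184.1] 35 rect [386.5 184. ] [ 4. 11.] 90.0
white [273.8 196.4] 140 rect [273.7 196.4] [ 5.6 25.1] 2.7
white [233.8 194.4] 123 rect [234. 194.] [14. 14.] 90.0
white [314.8 202.9] 160 rect [314.9 203.1] [26.1  6.1] 59.9
white [194.5 202.9] 125 rect [194. 203.] [14. 14.] 90.0
white [415.6 239.2] 762 rect [417.3 233.9] [34.2 46.4] 17.4
white [215.6 221.4] 65 rect [215.5 221.5] [9. 9.] 90.0
white [409.3 230.4] 16 rect [409.8 230.3] [14.1  4.4] 81.9
white [419.8 229.4] 27 rect [419.1 229.6] [16.5 10.2] 82.9
teal [304.7 187.3] 23 rect [304.  186.5] [12.   3.5] 45.0
teal [233.8 236.1] 154 rect [233.8 235.8] [13.4 12.7] 45.0
green [389.1 176.7] 55 rect [389.  176.5] [7. 8.] 90.0
green [194.6 203. ] 39 rect [195. 203.] [6. 6.] 0.0
red [112.7 120.8] 140 rect [112.7 120.8] [17.8  7.8] 53.1
red [233.9 194.3] 18 rect [233.8 194.3] [4.2 3.5] 45.0
orange [177.3 181.2] 60 rect [177.5 181. ] [7.8 7.8] 45.0
```

View pics/crop_top.png

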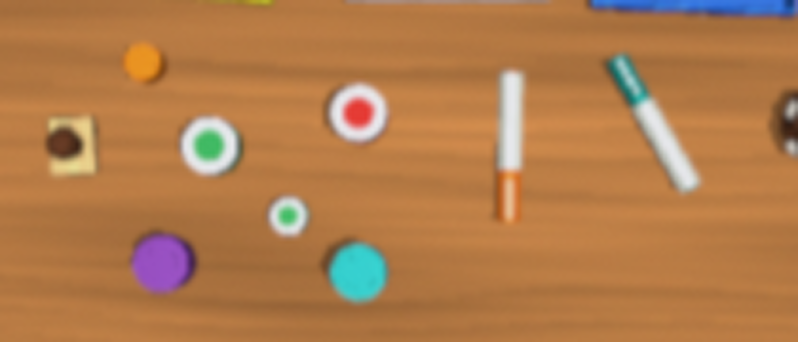

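View pics/crop_sc.png

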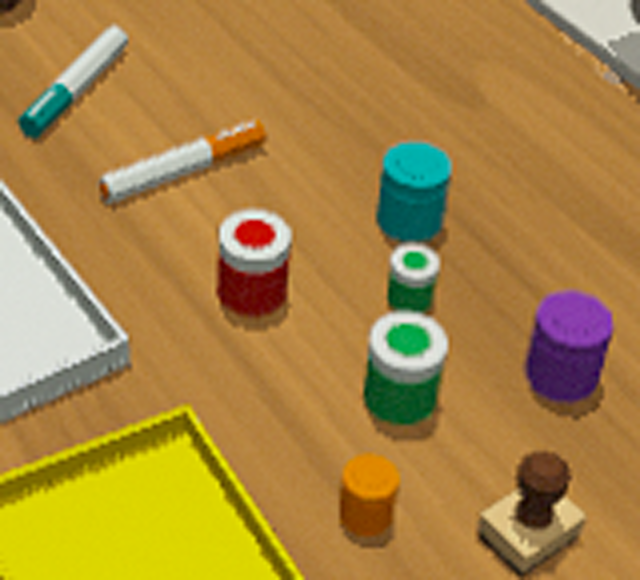

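The crops confirm the choice: the large green-spot pot at top pixel (194.6,203) is the larger of the two, and the small twin at (215.6,221.4) is to be left. Next I compute positions and cross-check them with the second view.

```bash
python3 - <<'E'
from h import *
t=lambda x,y:((x+.5)/3.8-.5+140,(y+.5)/3.8-.5+165)
s=lambda x,y:((x+.5)/4-.5+215,(y+.5)/4-.5+145)
np.set_printoptions(precision=1,suppress=True)
for k,u in dict(green=(194.6,203),red=(233.9,194.4),smallg=(215.6,221.4)).items(): print(k,plane("top",u,50)[0])
for k,u,v in [("green",(194.6,203),s(407,340)),("red",(233.9,194.4),s(255,234))]: print(k,"tri",*tri(u,v))
for k,a,b,c,d in [("orange",t(508,220),t(511,72),s(265,134),s(105,192)),("teal",t(617,57),t(690,188),s(31,125),s(120,37))]:
    A,B=plane("top",a,9)[0],plane("top",b,9)[0];print(k,A,B,(A+B)/2,np.linalg.norm(A-B),np.degrees(np.arctan2(*(A-B)[1::-1])))
    A,B=plane("scene",c,9)[0],plane("scene",d,9)[0];print("  scene",A,B,(A+B)/2,np.linalg.norm(A-B),np.degrees(np.arctan2(*(A-B)[1::-1])))
print("stampknob",plane("top",t(66,143),56)[0],tri(t(66,143),s(544,474)))
q=plane("top",[t(48,119),t(94,116),t(96,174),t(49,175)],20);print("block",q,q.mean(0))
print("block sc",plane("scene",[s(481,524),s(522,552),s(583,520),s(540,490)],20))
print("trays",plane("top",[(187,141.),(257.2,142.1),(322.6,145.6)],14))
# tray corners from hull
im=cv2.imread("pics/top0.png");hsv=cv2.cvtColor(im,cv2.COLOR_BGR2HSV)
for k,a,b,(x,y) in [("y",(22,120,60),(36,255,255),(187,141)),("w",(0,0,120),(179,60,255),(257,142)),("b",(103,140,40),(122,255,255),(322,145))]:
    m=cv2.inRange(hsv,a,b);l=cv2.connectedComponents(m)[1];r=cv2.minAreaRect(np.argwhere(l==l[y,x])[:,::-1].astype(np.float32))
    P=plane("top",cv2.boxPoints(r),22);print(k,P[:,:2].tolist(),P.mean(0),np.linalg.norm(P-np.roll(P,1,0),axis=1))
print("snow",plane("top",(385,180),40),"cone",plane("top",t(790,125),29), plane("top",(355,197),40))
E
```

```text
green [435.6 178.3  50. ]
red [464.2  61.3  50. ]
smallg [382.3 113.6  50. ]
green tri [435.6 178.4  49.5] 0.08987748491254319
red tri [463.6  61.7  49.9] 1.5090046285980434
orange [383.5 -59.7   9. ] [503.3 -59.9   9. ] [443.4 -59.8   9. ] 119.75574846216803 179.91386087618244
  scene [378.  -54.8   9. ] [501.9 -57.3   9. ] [440.  -56.1   9. ] 123.90579846210548 178.84741032200282
teal [ 517.5 -145.7    9. ] [ 412.8 -205.6    9. ] [ 465.1 -175.7    9. ] 120.66741329558191 29.803654915246657
  scene [ 513.  -144.3    9. ] [ 409.8 -203.7    9. ] [ 461.4 -174.     9. ] 119.03902968742618 29.896458487308088
stampknob [434.9 290.   56. ] (array([433.9, 292. ,  52.2]), np.float64(3.379432286526598))
block [[455.6 313.2  20. ]
 [458.9 276.1  20. ]
 [412.2 272.5  20. ]
 [410.6 310.4  20. ]] [434.3 293.   20. ]
block sc [[462.  284.8  20. ]
 [454.7 309.9  20. ]
 [413.5 310.7  20. ]
 [420.4 283.5  20. ]]
trays [[ 629.8  213.8   14. ]
 [ 631.    -4.9   14. ]
 [ 624.3 -207.4   14. ]]
y [[563.5734175419693, 301.2659134532289], [704.8985854961803, 295.25133511199994], [693.3741117379, 124.73096063825375], [552.5676905663015, 132.360439109621]] [628.6 213.4  22. ] [169.3 141.5 170.9 141. ]
w [[697.2790893844149, 81.15767589066672], [700.6661227667721, -86.35480130198184], [563.1230337802344, -88.64910119232468], [559.4695283130928, 77.26420066693649]] [630.1  -4.1  22. ] [137.9 167.5 137.6 166. ]
b [[556.5090256035714, -123.88891819824372], [691.7790494416342, -126.92287603347033], [688.875428373871, -290.6016598185064], [554.0169573537588, -286.0618973950263]] [ 622.8 -206.9   22. ] [162.2 135.3 163.7 134.9]
snow [[ 518.8 -391.5   40. ]] cone [[ 464.1 -281.7   29. ]] [[ 465.5 -301.9   40. ]]
```

Heights, lengths and separations agree: pot tops at 50 mm, markers 120 mm long, trays about 138x165 mm. I go for the teal marker first, via a waypoint ahead of the base.

```bash
python3 -m pendant '[[0.06,0.033,-0.036,0,0,0,-10],[0.06,0.066,-0.071,0,0,0,-20],[0.06,0.098,-0.107,0,0,0,-30],[0.06,0.131,-0.142,0,0,0,-40],[0.06,0.164,-0.178,0,0,0,-50],[0.06,0.197,-0.214,0,0,0,-60],[0.06,0.23,-0.249,0,0,0,-70],[0.06,0.262,-0.285,0,0,0,-80],[0.06,0.295,-0.32,0,0,0,-90],[0.06,0.328,-0.356,0,0,0,-100],[0.06,0.328,-0.356,0,0,0,-100]]' 20; python3 -m pendant '[[0.06,0,-0.06,0,0,0,-9],[0.06,0,-0.12,0,0,0,-18],[0.06,0,-0.18,0,0,0,-27],[0.06,0,-0.24,0,0,0,-36],[0.06,0,-0.3,-0.02,0,0,-36],[0.06,-0.006,-0.36,-0.06,0,0,-36],[0.06,-0.016,-0.41,-0.1,0,0,-36],[0.06,-0.016,-0.425,-0.13,0,0,-36],[0.06,-0.016,-0.425,-0.14,0,0,-36],[0.06,-0.016,-0.425,-0.14,0,0,-36]]'
```

```text
time_s: 1.48
position: [481.6, 248.0, 222.4]
orientation: [180.0, -0.0, -24.4]
force: [0.1, -0.1, -0.1]
finger_gap: 59.9
time_s: 2.72
position: [463.8, -173.6, 82.4]
orientation: [180.0, 0.1, -60.0]
force: [-0.1, -0.1, 0.3]
finger_gap: 60.2
```

```bash
python3 -m pendant '[[0.06,0,0,-0.04,0,0,0],[0.06,0,0,-0.065,0,0,0],[0.06,0,0,-0.079,0,0,0],[0.06,0,0,-0.079,0,0,0],[0.02,0,0,-0.079,0,0,0],[0,0,0,-0.079,0,0,0],[0,0,0,-0.079,0,0,0],[0,0,0,-0.079,0,0,0],[0,0,0,-0.079,0,0,0]]' 20
```

```text
time_s: 3.85
position: [464.1, -174.9, 3.8]
orientation: [-180.0, -0.0, -60.1]
force: [0.0, -0.0, 2.1]
finger_gap: 17.8
```

```bash
python3 -m pendant '[[0,0,0,0.05,0,0,0],[0,0.0,0,0.1,0,0,0],[0,0.02,0.04,0.12,0,0,6],[0,0.045,0.09,0.12,0,0,13],[0,0.07,0.14,0.12,0,0,20],[0,0.094,0.19,0.12,0,0,28],[0,0.118,0.24,0.12,0,0,36],[0,0.143,0.29,0.12,0,0,44],[0,0.167,0.34,0.12,0,0,52],[0,0.191,0.387,0.12,0,0,56.5],[0,0.191,0.387,0.12,0,0,56.5],[0,0.191,0.387,0.12,0,0,56.5]]'; python3 - <<'E'
from h import *
for n in("scene","top"):
    im=get_image(n);cv2.imwrite(f"pics/{n}1.png",cv2.resize(im[:,:,::-1],(800,600)))
E
```

```text
time_s: 5.35
position: [654.1, 211.6, 122.9]
orientation: [179.9, 0.1, -3.6]
force: [-0.3, -1.1, -1.2]
finger_gap: 17.6
```

View pics/scene1.png

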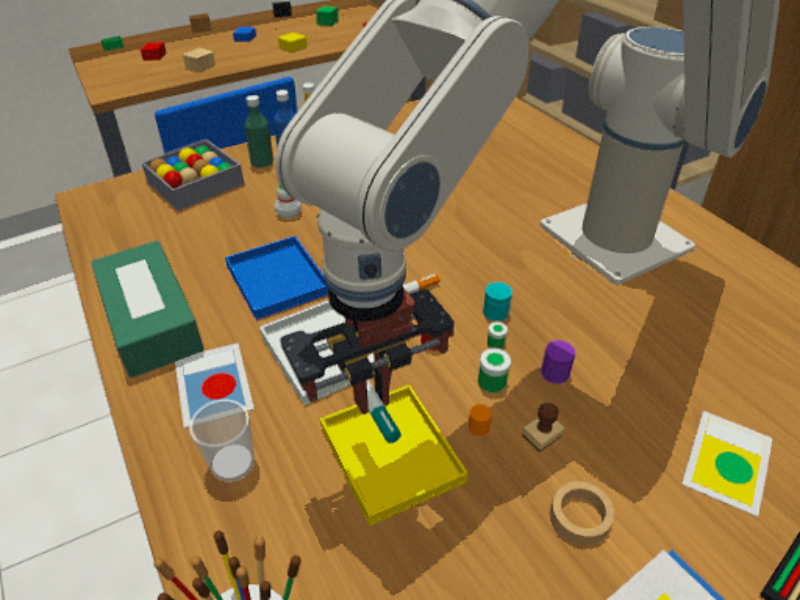

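View pics/top1.png

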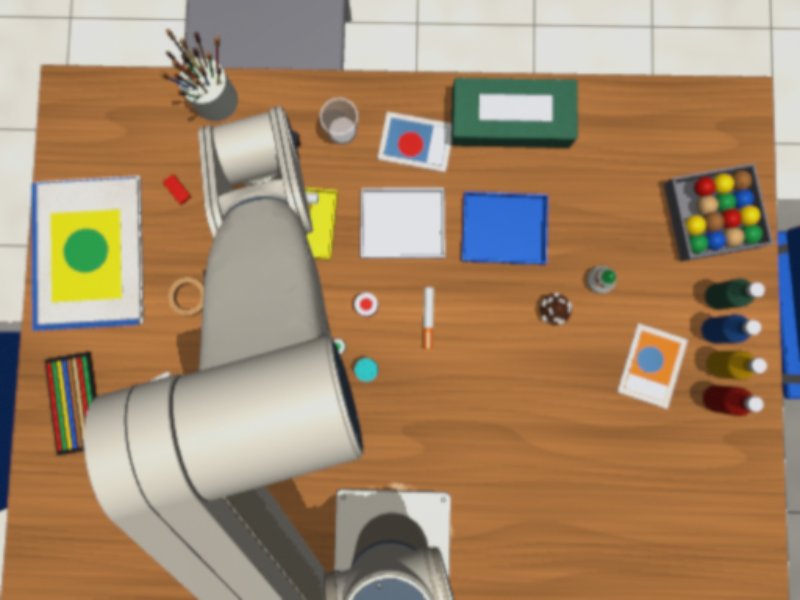

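The marker is held above the yellow tray: cap at scene (385,425), barrel end at top (312,197), inside the walls. I lower it and release.

```bash
python3 -m pendant '[[0,0,0,-0.05,0,0,0],[0,0,0,-0.09,0,0,0],[0,0,0,-0.105,0,0,0],[0,0,0,-0.115,0,0,0],[0,0,0,-0.115,0,0,0]]' ; python3 -m pendant '[[0.034,0,0,0,0,0,0],[0.034,0,0,0,0,0,0],[0.034,0,0,0,0,0,0],[0.034,0,0,0.03,0,0,0],[0.034,0,0,0.08,0,0,0],[0.05,-0.02,-0.04,0.12,0,0,-8],[0.05,-0.06,-0.085,0.12,0,0,-18],[0.05,-0.1,-0.125,0.12,0,0,-28],[0.05,-0.14,-0.165,0.12,0,0,-38],[0.05,-0.17,-0.2,0.12,0,0,-48],[0.05,-0.2,-0.24,0.12,0,0,-58],[0.05,-0.2,-0.24,0.12,0,0,-58]]'
python3 - <<'E'
from h import *
for n in("scene","top"):
    im=get_image(n);cv2.imwrite(f"pics/{n}2.png",cv2.resize(im[:,:,::-1],(800,600)))
E
```

```text
time_s: 6.08
position: [655.7, 212.1, 9.4]
orientation: [-180.0, -0.1, -3.6]
force: [-0.0, 0.9, -0.4]
finger_gap: 17.9
time_s: 7.58
position: [452.9, -29.4, 128.9]
orientation: [179.9, 0.0, -61.8]
force: [0.5, -0.2, 0.1]
finger_gap: 50.0
```

View pics/scene2.png

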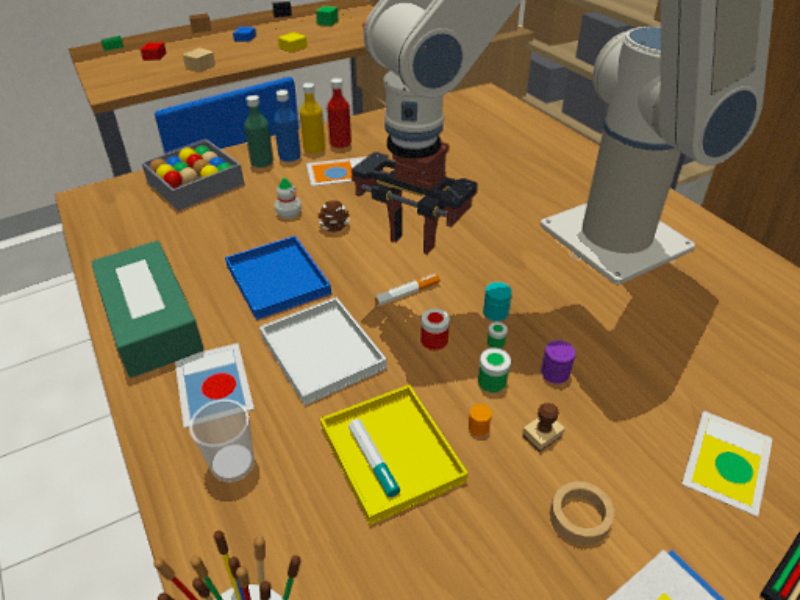

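View pics/top2.png

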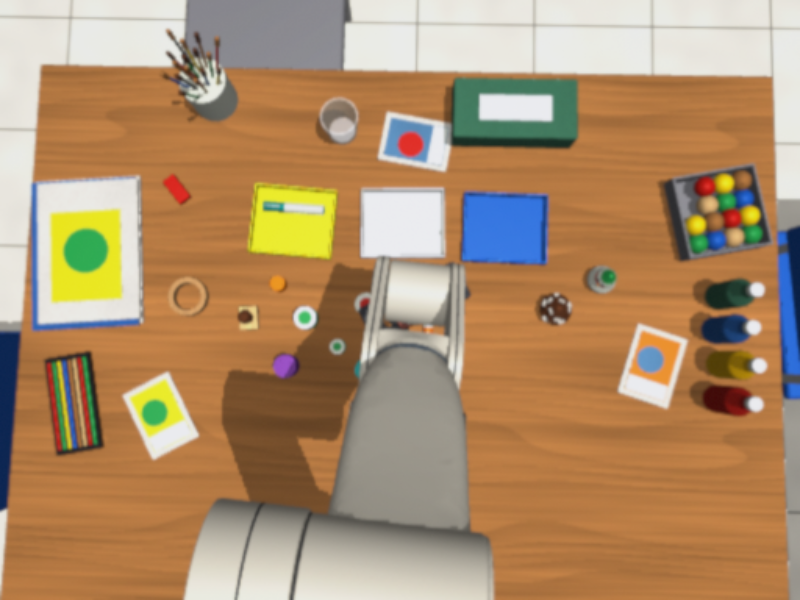

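The teal marker lies flat in the yellow tray (top (293,209)). Next is the orange marker.

```bash
python3 -m pendant '[[0.05,-0.006,-0.016,0,0,0,-10],[0.05,-0.0125,-0.031,-0.02,0,0,-20],[0.05,-0.0125,-0.031,-0.06,0,0,-28.3],[0.05,-0.0125,-0.031,-0.1,0,0,-28.3],[0.05,-0.0125,-0.031,-0.12,0,0,-28.3],[0.05,-0.0125,-0.031,-0.125,0,0,-28.3],[0.05,-0.0125,-0.031,-0.125,0,0,-28.3],[0.0,-0.0125,-0.031,-0.125,0,0,-28.3],[0.0,-0.0125,-0.031,-0.125,0,0,-28.3],[0.0,-0.0125,-0.031,-0.125,0,0,-28.3],[0.0,-0.0125,-0.031,-0.125,0,0,-28.3],[0.0,-0.0125,-0.031,-0.125,0,0,-28.3]]' 20
```

```text
time_s: 9.18
position: [442.8, -58.9, 4.0]
orientation: [-180.0, -0.0, -89.9]
force: [0.5, 0.5, 6.1]
finger_gap: 17.6
```

```bash
python3 -m pendant '[[0,0,0,0.05,0,0,0],[0,0,0,0.1,0,0,8],[0,0.02,0.034,0.12,0,0,17],[0,0.04,0.068,0.12,0,0,27],[0,0.06,0.103,0.12,0,0,37],[0,0.08,0.137,0.12,0,0,47],[0,0.1,0.171,0.12,0,0,57],[0,0.12,0.205,0.12,0,0,67],[0,0.14,0.24,0.12,0,0,77],[0,0.1605,0.274,0.12,0,0,86.3],[0,0.1605,0.274,0.12,0,0,86.3],[0,0.1605,0.274,0.12,0,0,86.3]]'; python3 -m pendant '[[0,0,0,-0.05,0,0,0],[0,0,0,-0.09,0,0,0],[0,0,0,-0.105,0,0,0],[0,0,0,-0.115,0,0,0],[0,0,0,-0.115,0,0,0]]'; python3 -m pendant '[[0.034,0,0,0,0,0,0],[0.034,0,0,0,0,0,0],[0.034,0,0,0,0,0,0],[0.034,0,0,0.03,0,0,0],[0.034,0,0,0.08,0,0,0],[0.07,-0.03,-0.04,0.12,0,0,0],[0.07,-0.07,-0.085,0.12,0,0,0],[0.07,-0.11,-0.12,0.12,0,0,0],[0.07,-0.14,-0.153,0.12,0,0,0],[0.07,-0.14,-0.153,0.12,0,0,0],[0.07,-0.14,-0.153,0.12,0,0,0]]'
python3 - <<'E'
from h import *
for n in("scene","top"):
    im=get_image(n);cv2.imwrite(f"pics/{n}3.png",cv2.resize(im[:,:,::-1],(800,600)))
E
```

```text
time_s: 10.68
position: [602.1, 214.6, 123.1]
orientation: [180.0, 0.1, -3.7]
force: [-0.5, 0.1, -0.2]
finger_gap: 17.7
time_s: 11.3
position: [603.5, 215.1, 9.3]
orientation: [-180.0, -0.0, -3.6]
force: [0.6, -0.6, -0.4]
finger_gap: 17.7
time_s: 12.68
position: [464.3, 62.5, 129.2]
orientation: [-180.0, -0.1, -3.6]
force: [0.7, -0.3, 0.1]
finger_gap: 69.8
```

View pics/scene3.png

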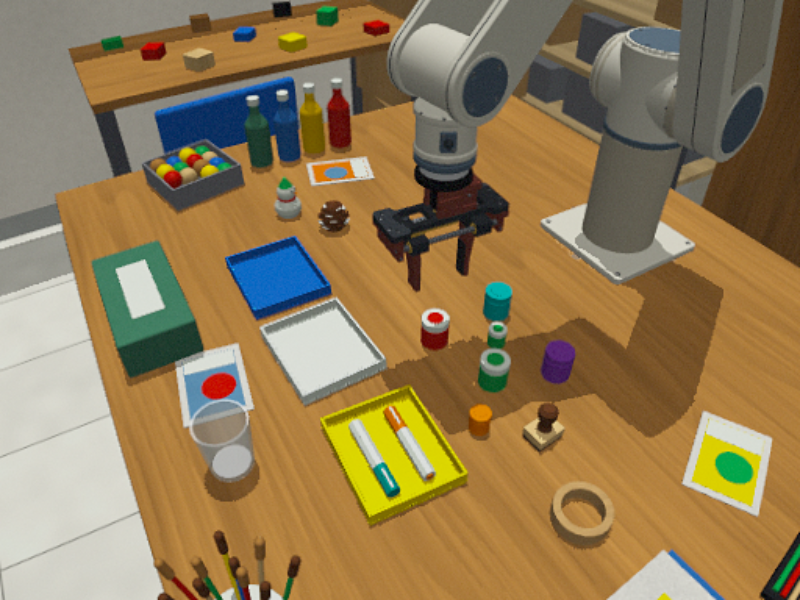

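View pics/top3.png

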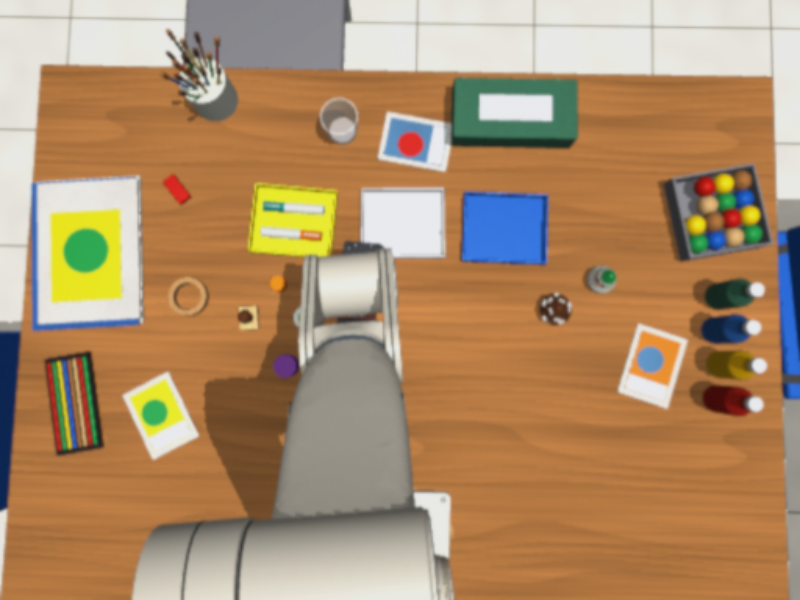

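Both markers lie flat in the yellow tray (top (293,209) and (291,234)). The gripper is now above the red pot.

```bash
python3 -m pendant '[[0.07,0.001,-0.001,-0.05,0,0,0],[0.07,0.001,-0.001,-0.09,0,0,0],[0.07,0.001,-0.001,-0.11,0,0,0],[0.07,0.001,-0.001,-0.118,0,0,0],[0.07,0.001,-0.001,-0.118,0,0,0],[0.05,0.001,-0.001,-0.118,0,0,0],[0.03,0.001,-0.001,-0.118,0,0,0],[0,0.001,-0.001,-0.118,0,0,0],[0,0.001,-0.001,-0.118,0,0,0],[0,0.001,-0.001,-0.118,0,0,0]]' 20
```

```text
time_s: 14.02
position: [464.5, 61.2, 11.3]
orientation: [-180.0, -0.1, -3.6]
force: [-1.2, -0.0, 7.4]
finger_gap: 43.7
```

```bash
python3 -m pendant '[[0,0,0,0.04,0,0,0],[0,0,0,0.09,0,0,0],[0,0.02,-0.038,0.1,0,0,0],[0,0.045,-0.086,0.1,0,0,0],[0,0.07,-0.134,0.1,0,0,0],[0,0.095,-0.182,0.1,0,0,0],[0,0.12,-0.23,0.1,0,0,1],[0,0.143,-0.273,0.1,0,0,2],[0,0.159,-0.304,0.1,0,0,2.6],[0,0.159,-0.304,0.1,0,0,2.6],[0,0.159,-0.304,0.08,0,0,2.6],[0,0.159,-0.304,0.06,0,0,2.6]]'; python3 -m pendant '[[0,0,0,-0.03,0,0,0],[0,0,0,-0.045,0,0,0],[0,0,0,-0.055,0,0,0],[0,0,0,-0.055,0,0,0]]'; python3 -m pendant '[[0.06,0,0,0,0,0,0],[0.06,0,0,0,0,0,0],[0.06,0,0,0,0,0,0],[0.06,0,0,0.03,0,0,0],[0.06,0,0,0.07,0,0,0],[0.07,-0.02,0.04,0.11,0,0,0],[0.07,-0.045,0.09,0.11,0,0,0],[0.07,-0.07,0.14,0.11,0,0,0],[0.07,-0.095,0.19,0.11,0,0,0],[0.07,-0.12,0.24,0.11,0,0,0],[0.07,-0.142,0.29,0.11,0,0,0],[0.07,-0.164,0.34,0.11,0,0,0]]'
python3 - <<'E'
from h import *
for n in("scene","top"):
    im=get_image(n);cv2.imwrite(f"pics/{n}4.png",cv2.resize(im[:,:,::-1],(800,600)))
E
```

```text
time_s: 15.52
position: [622.0, -241.5, 68.9]
orientation: [-180.0, 0.1, -0.9]
force: [-0.2, 0.8, -0.1]
finger_gap: 43.9
time_s: 16.02
position: [623.0, -242.5, 15.3]
orientation: [-180.0, 0.0, -1.0]
force: [-0.4, -0.5, -0.6]
finger_gap: 43.5
time_s: 17.52
position: [458.5, 98.6, 126.1]
orientation: [-180.0, -0.1, -1.0]
force: [0.7, 0.3, -0.1]
finger_gap: 69.9
```

View pics/scene4.png

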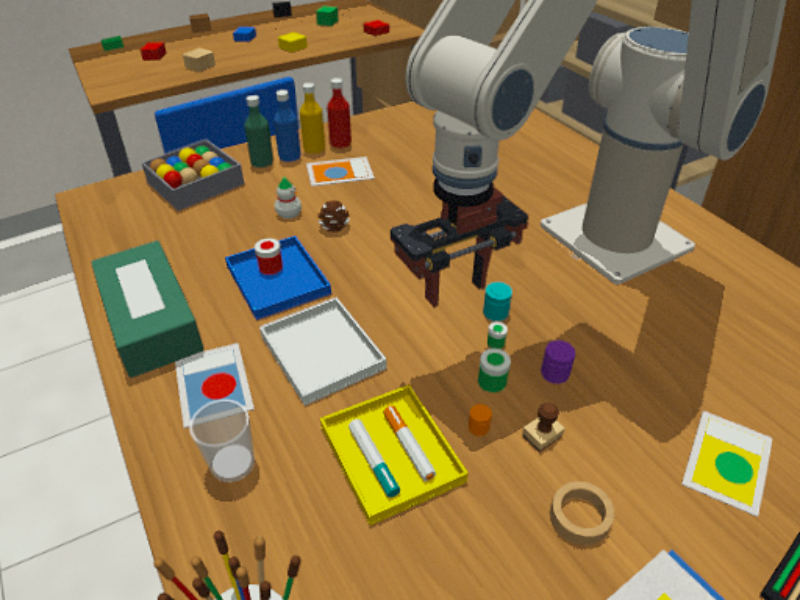

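View pics/top4.png

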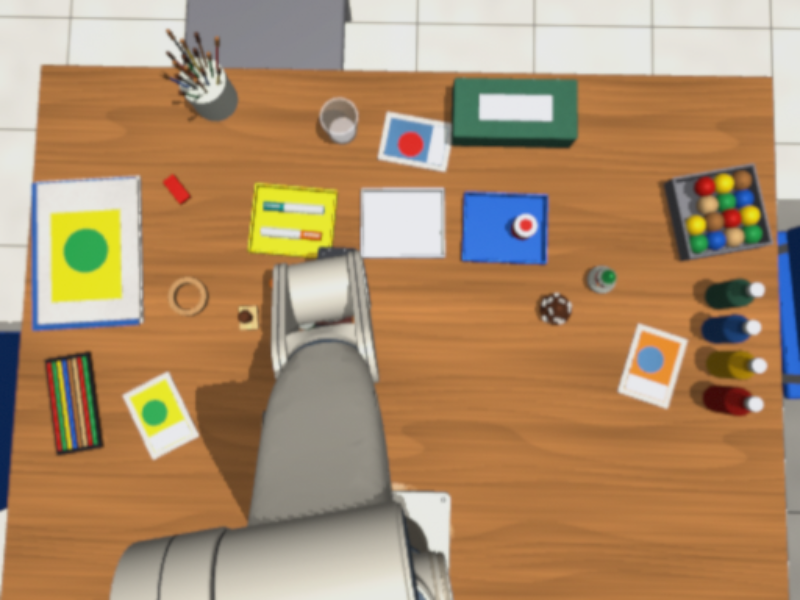

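The red pot stands in the blue tray (top (525,226)). Next is the green pot, with the jaws along x to clear the small twin and the purple and orange pots.

```bash
python3 -m pendant '[[0.066,-0.012,0.04,0,0,0,0],[0.066,-0.0235,0.081,0,0,0,0],[0.066,-0.0235,0.081,0,0,0,0],[0.066,-0.0235,0.081,-0.05,0,0,0],[0.066,-0.0235,0.081,-0.09,0,0,0],[0.066,-0.0235,0.081,-0.115,0,0,0],[0.066,-0.0235,0.081,-0.115,0,0,0],[0.05,-0.0235,0.081,-0.115,0,0,0],[0.03,-0.0235,0.081,-0.115,0,0,0],[0,-0.0235,0.081,-0.115,0,0,0],[0,-0.0235,0.081,-0.115,0,0,0],[0,-0.0235,0.081,-0.115,0,0,0]]' 20
```

```text
time_s: 19.12
position: [436.4, 178.4, 11.7]
orientation: [-180.0, -0.1, -1.0]
force: [-0.9, -2.3, 7.5]
finger_gap: 43.9
```

```bash
python3 -m pendant '[[0,0,0,0.04,0,0,0],[0,0,0,0.09,0,0,0],[0,0.022,-0.04,0.11,0,0,0],[0,0.048,-0.088,0.11,0,0,0],[0,0.074,-0.136,0.11,0,0,0],[0,0.1,-0.184,0.11,0,0,0],[0,0.126,-0.232,0.11,0,0,0],[0,0.151,-0.28,0.11,0,0,0],[0,0.173,-0.32,0.11,0,0,0],[0,0.1885,-0.349,0.11,0,0,0],[0,0.1885,-0.349,0.11,0,0,0],[0,0.1885,-0.349,0.06,0,0,0]]'; python3 -m pendant '[[0,0,0,-0.03,0,0,0],[0,0,0,-0.045,0,0,0],[0,0,0,-0.055,0,0,0],[0,0,0,-0.055,0,0,0]]'; python3 -m pendant '[[0.06,0,0,0,0,0,0],[0.06,0,0,0,0,0,0],[0.06,0,0,0,0,0,0],[0.06,0,0,0.03,0,0,0],[0.06,0,0,0.07,0,0,0],[0.06,-0.02,0.04,0.11,0,0,0],[0.06,-0.045,0.09,0.13,0,0,0],[0.06,-0.07,0.14,0.13,0,0,0],[0.06,-0.095,0.19,0.13,0,0,0],[0.06,-0.12,0.24,0.13,0,0,0],[0.06,-0.142,0.29,0.13,0,0,0],[0.06,-0.164,0.34,0.13,0,0,0]]'
python3 - <<'E'
from h import *
for n in("scene","top"):
    im=get_image(n);cv2.imwrite(f"pics/{n}5.png",cv2.resize(im[:,:,::-1],(800,600)))
E
```

```text
time_s: 20.62
position: [626.9, -171.3, 73.9]
orientation: [179.9, -0.4, -1.0]
force: [0.6, 0.5, -1.3]
finger_gap: 43.6
time_s: 21.12
position: [624.5, -170.5, 16.1]
orientation: [180.0, -0.0, -1.0]
force: [0.7, -0.2, -1.3]
finger_gap: 43.4
time_s: 22.62
position: [459.4, 170.7, 146.1]
orientation: [-180.0, -0.1, -1.0]
force: [1.0, 0.2, 0.1]
finger_gap: 60.3
```

View pics/scene5.png

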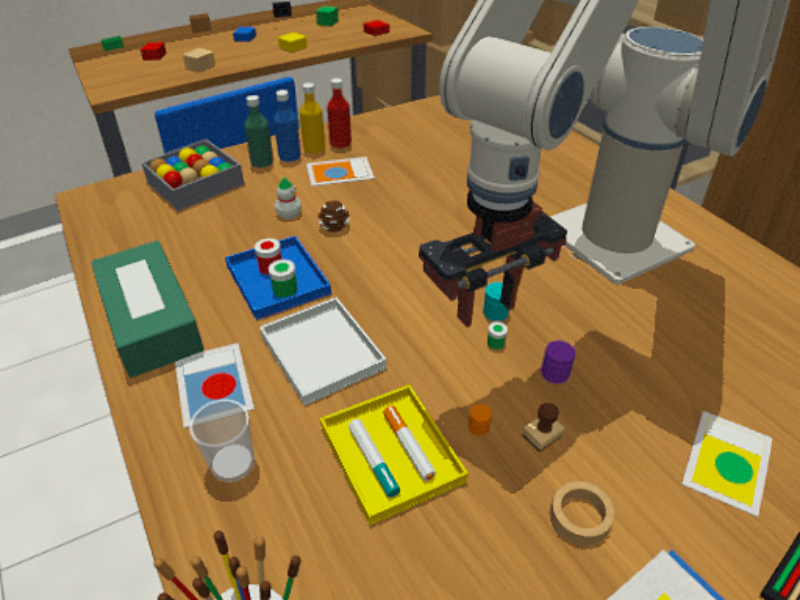

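View pics/top5.png

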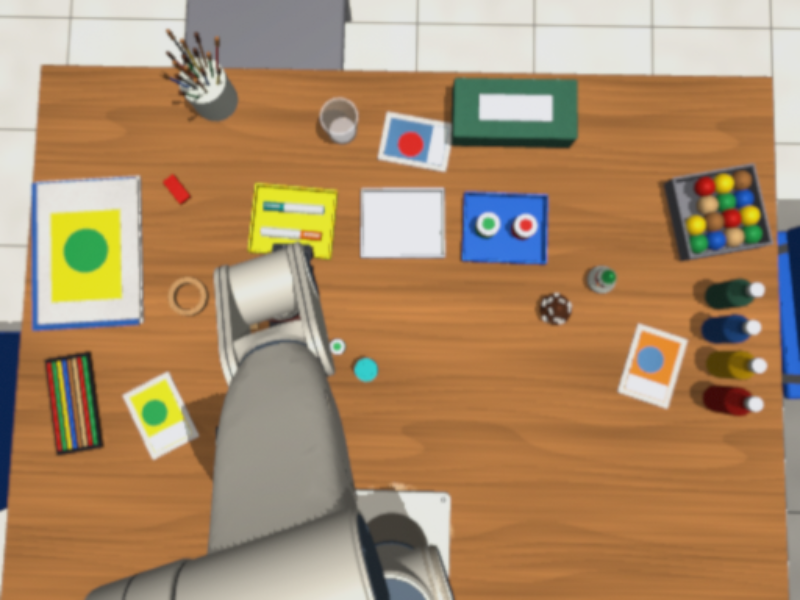

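Both pots stand upright in the blue tray (top (488,224) and (525,226)). For the stamp I grip the knob at about 50 mm, with the fingertips above the block.

```bash
python3 -m pendant '[[0.06,-0.01,0.05,0,0,0,2],[0.06,-0.02,0.1,0,0,0,5],[0.06,-0.0257,0.1223,0,0,0,5],[0.06,-0.0257,0.1223,-0.05,0,0,5],[0.06,-0.0257,0.1223,-0.09,0,0,5],[0.06,-0.0257,0.1223,-0.114,0,0,5],[0.06,-0.0257,0.1223,-0.114,0,0,5],[0.035,-0.0257,0.1223,-0.114,0,0,5],[0.0,-0.0257,0.1223,-0.114,0,0,5],[0,-0.0257,0.1223,-0.114,0,0,5],[0,-0.0257,0.1223,-0.114,0,0,5],[0,-0.0257,0.1223,-0.114,0,0,5]]' 20
```

```text
time_s: 24.22
position: [434.6, 291.7, 32.3]
orientation: [-180.0, -0.0, 4.0]
force: [-1.1, -0.5, 6.8]
finger_gap: 26.1
```

```bash
python3 -m pendant '[[0,0,0,0.03,0,0,0],[0,0,0,0.07,0,0,0],[0,0.023,-0.035,0.1,0,0,0],[0,0.053,-0.08,0.1,0,0,0],[0,0.083,-0.125,0.1,0,0,-2],[0,0.113,-0.17,0.1,0,0,-4],[0,0.143,-0.215,0.1,0,0,-5],[0,0.168,-0.255,0.1,0,0,-5],[0,0.188,-0.285,0.1,0,0,-5],[0,0.196,-0.296,0.1,0,0,-5],[0,0.196,-0.296,0.09,0,0,-5],[0,0.196,-0.296,0.06,0,0,-5]]'
python3 - <<'E'
from h import *
im=get_image("scene");cv2.imwrite(f"pics/scene6.png",cv2.resize(im[100:290,120:360,::-1],(800,600)))
E
```

```text
time_s: 25.72
position: [630.6, -3.3, 92.0]
orientation: [-180.0, -0.1, -0.9]
force: [-0.1, 0.8, -1.5]
finger_gap: 26.1
```

View pics/scene6.png

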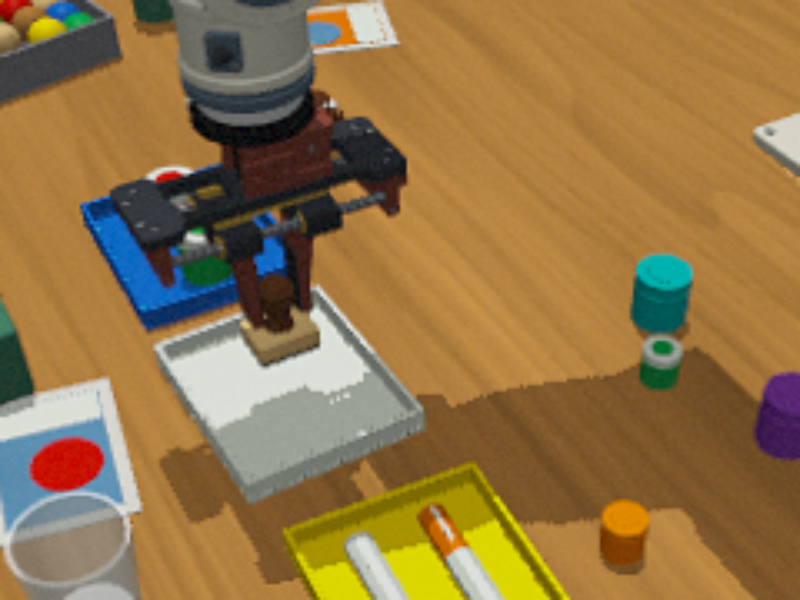

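The stamp hangs upright and level over the white tray (crop (280,325)). I lower it, release, retreat and check.

```bash
python3 -m pendant '[[0,0,0,-0.03,0,0,0],[0,0,0,-0.045,0,0,0],[0,0,0,-0.055,0,0,0],[0,0,0,-0.055,0,0,0],[0,0,0,-0.055,0,0,0]]'; python3 -m pendant '[[0.05,0,0,0,0,0,0],[0.05,0,0,0,0,0,0],[0.05,0,0,0,0,0,0],[0.05,0,0,0.03,0,0,0],[0.05,0,0,0.07,0,0,0],[0.06,-0.03,0.03,0.12,0,0,0],[0.06,-0.06,0.08,0.16,0,0,0],[0.06,-0.1,0.13,0.16,0,0,0],[0.06,-0.14,0.18,0.16,0,0,0],[0.06,-0.17,0.22,0.16,0,0,0],[0.06,-0.18,0.27,0.16,0,0,0],[0.06,-0.18,0.32,0.16,0,0,0]]';  python3 -m pendant '[[0.06,-0.03,0.05,0,0,0,0],[0.06,-0.06,0.1,0,0,0,0],[0.06,-0.06,0.1,0,0,0,0],[0.06,-0.06,0.1,0,0,0,0]]'
python3 - <<'E'
from h import *
np.set_printoptions(precision=1,suppress=True)
im=get_image("scene");cv2.imwrite("pics/scene7.png",cv2.resize(im[100:330,80:380,::-1],(800,600),interpolation=cv2.INTER_CUBIC))
t=get_image("top");cv2.imwrite("pics/top7.png",cv2.resize(t[110:230,150:410,::-1],(800,370),interpolation=cv2.INTER_CUBIC))
t0=cv2.imread("pics/top0.png")[:,:,::-1]
d=np.abs(t.astype(int)-t0).max(2)
for k,(x0,x1,y0,y1) in dict(cone=(343,370,185,210),snow=(374,398,168,190)).items(): print(k,"max/mean diff",d[y0:y1,x0:x1].max(),d[y0:y1,x0:x1].mean())
E
```

```text
time_s: 26.4
position: [630.8, -4.4, 37.2]
orientation: [180.0, -0.1, -1.0]
force: [0.4, -0.1, 0.3]
finger_gap: 26.0
time_s: 27.9
position: [449.2, 317.0, 197.1]
orientation: [-180.0, -0.0, -0.9]
force: [0.8, -0.3, 0.3]
finger_gap: 60.3
time_s: 28.4
position: [390.3, 415.1, 196.6]
orientation: [180.0, 0.0, -0.9]
force: [0.6, 0.0, -0.0]
finger_gap: 60.0
cone max/mean diff 8 4.948148148148148
snow max/mean diff 8 5.134469696969697
```

View pics/scene7.png

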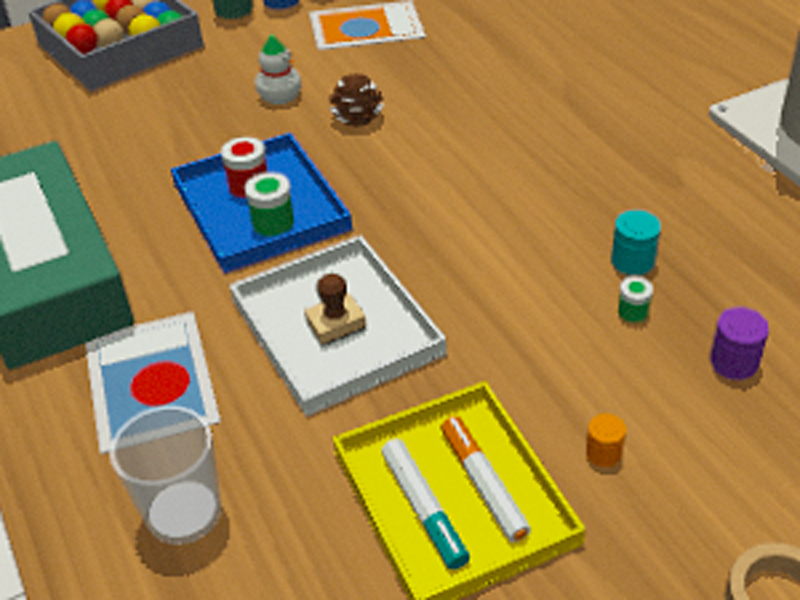

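View pics/top7.png

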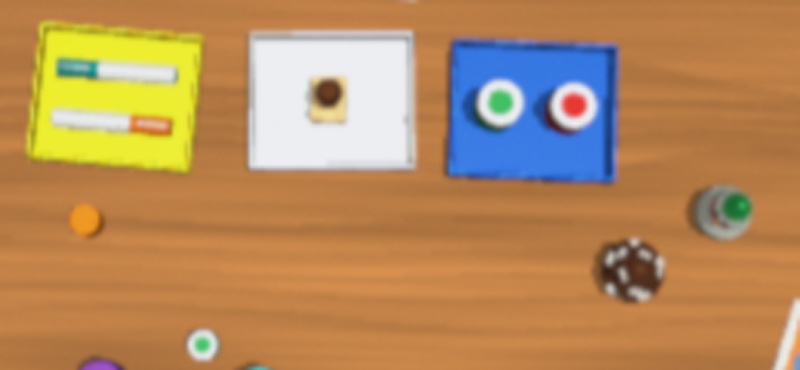

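Both markers lie flat in yellow (crop (115,70) and (112,122)). The pots stand in blue ((500,103) and (574,105)), the stamp stands in white (328,98), and the bystanders are unchanged. I'm handing in the job.

```bash
python3 -c "from workcell import close_job;print(close_job())"
```

```text
the job is handed in; nothing more can be done
None
```

The job is done and handed in at about 28 s of the 112 s allowed; the hand-in gives no verdict. I placed the teal then the orange marker flat in the yellow tray, the red then the large green pot upright in the blue tray, and the stamp, rubber face down, in the white tray.

- **Final check:** in the last pictures from both cameras all five things rest on the floors of their trays, and both pots and the stamp are upright. The gripper was empty and clear of everything.
- **Left alone:** between the first and last top views, the pixels around the pine cone and the snowman changed only at noise level (at most 8 of 255 levels). The look-alike pots, including the small green one, stand where they were.
- **Disagreement:** the two cameras differed by up to about 5 mm on the marker centres and 2 mm on the stamp. I used values between the two views, and every grasp closed to within 1 mm of the expected width. No check failed.

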